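Lock the lid of a detector box with the blade key

TASK

One of the two black detector boxes still has its lid lock open: the slot of its brass cam is not in line with the two red ticks beside it. Take the orange blade key from the blue stand, put its blade into that slot and turn the cam clockwise, gently, until it seats fully against its stop, without forcing the metal insert round in the lid or pressing hard; then put the key back upright in its stand. Leave the other box and the things lying about alone.

Things in the scene. Friction and masses are not known exactly. Their poses are not given: they have to be found in the camera images.
- key_grip (a point): Loose blade key, upright in the stand, 80 mm tall, 110 g. Origin at the centre of its orange handle, a square bar 24 x 24 mm, 54 mm tall; z up. Below it a black flange 36 x 36 x 4 mm, then a flat steel blade pointing down, 22 mm long, 18 mm wide along x, 3 mm thick along y, its rounded tip edge 53 mm below this point. A white line on the handle's top runs along the blade. A half turn gives the same key.
- key_tip (a point): Centre of the key's blade tip edge, 53 mm under the handle's centre; same axes as key_grip.
- stand_top (a point): Fixed blue key stand, 56 x 56 mm, 38 mm high; origin at the centre of its top, z up. A pocket 27 mm long (along x), 11 mm wide (along y), 32 mm deep takes the blade loosely; the key's flange rests on the stand's top, the handle's centre then 31 mm above this point. The key starts with its blade along the pocket.
- cam_mouth (a point): The open lock at the centre of a box's lid: brass disc 37 mm across, its top 15 mm above the lid. Origin at the centre of the slot, level with the disc's top; z up, x along the slot; turns with the disc. Slot 23 mm long, 4.5 mm wide, 7 mm deep, closed at both ends: the blade has some play in it. The disc is sprung: it starts to sink at 2 N of push and bottoms 4 mm down at 10 N.
- cam (a joint): Angle of that cam in its insert, rad, growing clockwise seen from above: 0 open, about 1.57 seated on a hard stop, the slot then along the two red ticks. Starts from 0 to 0.35. Turning takes about 0.07 N m at first and 0.11 N m near the end; at the stop the torque rises steeply. The cam stays where it is left.
- insert_rim (a point): A point on the round metal insert (64 mm across, 2 mm thick, lying on the lid, bearing the two red ticks) in which the cam turns, 25 mm from the cam's axis. The insert is held in the lid by friction only and starts to spin in the lid at 0.34 N m; that counts as damage. Its angle differs each time.
- cam2_mouth (a point): The same kind of lock on the other, identical box, already seated (slot along its ticks): to be left alone. Origin and axes as for cam_mouth.
- box_open: Detector box with the open lock, fixed to the table; origin under its centre, 90 x 90 mm, lid top at 80 mm; the lock is at the lid's centre.
- box_shut: The other detector box with the seated lock, fixed; same size and origin.
- key: The whole blade key; origin at the blade tip edge, z up.
- stand: The stand; origin under its centre, 38 mm below its top.
- lens_mount: Loose lens in a black round mount on a short post with a round foot, 70 mm tall, 44 mm foot; origin under the foot.
- lens_case: Loose white lens case with blue lid, 55 x 55 x 22 mm; origin under its centre.
- adapter: Loose black adapter stick with steel plug, 75 x 24 x 13 mm; origin under its centre.

How it is judged:
On the way, in this order (a step that is already met when the one before it is completed fails the run):
1. the key's blade is in the slot of the open lock (at least 4 mm deep), cam not yet turned (z of key_tip in the frame of cam_mouth below -0.004 m and x of key_tip in the frame of cam_mouth between -0.006 and 0.006 m and y of key_tip in the frame of cam_mouth between -0.0035 and 0.0035 m and value of joint cam below 0.6 rad), for 0.1 s.
2. with the blade in the slot, the cam is turned onto its stop (at least 1.51 rad) (z of key_tip in the frame of cam_mouth below -0.004 m and x of key_tip in the frame of cam_mouth between -0.006 and 0.006 m and y of key_tip in the frame of cam_mouth between -0.0035 and 0.0035 m and value of joint cam above 1.51 rad), for 0.1 s.
At the end, for the whole second after the job is handed in: The cam is seated (1.51 rad or more) and the key stands upright (within 0.08 rad) and still in its stand, flange resting on the stand's top (blade tip 12 to 20 mm above the table, within 9 mm of the stand's axis) (value of joint cam above 1.51 rad and horizontal distance between key_tip and stand below 0.009 m and height (world z) of key_tip between 0.012 and 0.02 m and angle between key's own z axis and vertical below 0.08 rad and linear speed of key below 0.01 m/s); the robot touches nothing.
It fails at once if the insert is forced round in the lid (its rim moves more than 2.5 mm sideways, 0.1 rad) (distance of insert_rim from where it was at the start of the episode above 0.0025 m).
It fails at once if the key bears on the lock or box with more than 55 N, all contacts added up (contact force between key and box_open above 55 N).
It fails at once if the gripper turns or touches the lock directly (contact force between the fingers and box_open above 2 N).
It fails at once if the other box is touched with key or gripper (contact force between any of key, the fingers and box_shut above 1 N).
It fails at once if a bystander is shoved more than 15 mm (distance of any of lens_mount, lens_case, adapter from where it was at the start of the episode above 0.015 m).
It also fails if it takes over 61 s, if anything falls off the work surface, if the arm or the gripper's body presses on something with over 40 N, if the wrist force passes 120 N, or if a joint passes its speed limit or range.

ROBOT

A 6-joint arm with a two-finger parallel gripper is mounted at the origin on the work surface. World frame = base frame: x ahead of the robot, y to its left, z up, the work surface at z = 0. Lengths are in m, angles in rad, forces in N, time in s.
With the tool pointing down it reaches from about 0.25 to 0.725 m from the base axis. Payload 4 kg.
Tool frame: the origin (TCP) lies between the finger pads; the fingertips stand 17 mm ahead of it and the grasp point (between the pads) lies 2 mm behind it; z points along the fingers, y is the direction in which the jaws open and shut (so a half turn about z gives the same grasp; the last joint's range is limited). The gripper opens to 85 mm and grips with 20 to 120 N. Pads are 22 mm wide; open, the fingers measure 114 mm over their backs; the gripper's body (76 mm by 85 mm) begins 54 mm behind the grasp point. The pads swing forward as they close: fully open they stand 13 mm farther back than shut.
Start: joints at [1.138, 0.241, 0.005, 1.335, 0, 1.571], TCP at [0.21, 0.454, 0.248] pointing down, gripper open.
Joint ranges: [-2.72, 2.72], [-1.05, 1.87], [-1.09, 1.28], [-1.99, 2.15], [-1.42, 1.44], [-3.14, 3.14]. Speed limits (rad/s): [2.79, 2.79, 3.14, 3.14, 3.14, 3.14].

INTERFACE

Orientations are given as a unit quaternion [x, y, z, w].
In Python, from workcell import readout, viewer, order gives the robot as it stands. The module is installed in compiled form; this text tells all that it offers.
- The arm moves only by the shell command python3 -m crank 'ROWS'. ROWS is text: rows parted by semicolons, each of 7 numbers parted by spaces: the shift along the tool's x, y, z in m, then the turn, a rotation vector about the tool's x, y, z in rad, then the gripper's target within -1 to 1 (shut at 1, half-way at 0, fully open at -1). A call has 1 to 20 rows; each row shifts and turns the pose as measured when the row begins, along the tool's axes as they then stand; what a row does not reach is not made up. A row lasts 1/12 s, in which the tool goes at most 41.7 mm and 7.16 degrees, less where a joint would pass 70% of its speed; a pose out of reach is approached as far as the arm can. A call with a gripper value outside its range is refused whole. The fingers move at their own pace and stop on an object; the grip force is fixed at half the most. Time passes only in rows, so rows that do not move let the fingers close. It gives the time, the measured TCP pose, the force and the opening at its end, in the units of the state.
- readout.get_obs(): the state, without advancing time (a new reading comes with each control period).
- viewer.camera(name): name is "scene" or "top"; returns the picture (400x640x3 uint8, red, green, blue); there is no depth.
- viewer.calibration(name): a dict with "fx", "fy", "cx", "cy" (pixels), "D" ([k1, k2, p1, p2, k3] as OpenCV has them; the pictures are not rectified), "eye" and "rotation" of the camera in the world. Camera axes: x right, y down, z forward; pixel columns grow to the right and rows downward; lengths in m; the calibration is good to about 2 mm. A picture is of the moment at which its call begins. calibration takes no time and is no camera call.
- order.job_done(): hands the job in, once; it reports no verdict.
The state is a dict: "clock": time; "joint_pos": joint angles; "joint_vel": joint speeds; "tau": joint torques, N m; "eef_pos": TCP position; "tool_rot": TCP orientation; "ft_force": force on the tool from outside, world axes, zero at the start; "ft_torque": the same for the moment, N m; "grip_width": finger opening in m.
Only numpy, scipy, OpenCV 4.12 (cv2) and the standard library are available. Lean on these libraries where they do the work, as an engineer would, in place of code of your own. Each camera call takes 0.05 s, during which the arm holds its last target. There are 200 camera calls.

## Working session

There is one attempt and no reset: what is moved stays moved. The work goes in short steps, Python scripts to look and compute and a shell command to move; the robot and the scene stay as the last step left them, time stands still between calls to the robot, and variables do not carry over. Pictures are saved under pics/ and viewed, about 8 in all and at most 12, crops included, and the job is handed in when it is done.

```bash
mkdir -p pics
python3 - <<'E'
from workcell import readout, viewer
import cv2, numpy as np
for n in("scene","top"):
    im=viewer.camera(n); cv2.imwrite(f"pics/{n}0.png",im[:,:,::-1]); print(n,viewer.calibration(n))
o=readout.get_obs(); print(o)
a=cv2.imread("pics/scene0.png");b=cv2.imread("pics/top0.png")
E
```

```text
scene {'fx': 394.44226229256515, 'fy': 394.44226229256515, 'cx': 324.88298581697774, 'cy': 197.76202042167034, 'D': array([-0.00667761,  0.        ,  0.        ,  0.        ,  0.        ]), 'eye': array([1.09464109, 0.4893709 , 0.63188219]), 'rotation': array([ 0.35758786,  0.81114241, -0.4183281 , -0.19794065])}
top {'fx': 409.2783864306305, 'fy': 409.2783864306305, 'cx': 318.19896007747246, 'cy': 198.49397207818956, 'D': array([-0.01599234,  0.        ,  0.        ,  0.        ,  0.        ]), 'eye': array([0.34247773, 0.01949071, 1.05812972]), 'rotation': array([ 0.7038676 , -0.70380855,  0.06809832, -0.06772401])}
{'clock': 0.1, 'joint_pos': array([ 1.13797929e+00,  2.41363286e-01,  3.83864929e-03,  1.33526944e+00,
       -2.44354048e-05,  1.57078595e+00]), 'joint_vel': array([ 0.00109726, -0.00196538,  0.00292303, -0.0012358 , -0.00138159,
        0.00018321]), 'tau': array([ 1.64261496e-04, -3.73138225e+01,  2.53009647e+01,  1.08546720e-02,
       -5.39693090e-06, -1.27257511e-06]), 'eef_pos': array([0.20948211, 0.45337344, 0.24748145]), 'tool_rot': array([ 2.14718119e-01,  9.76675551e-01, -9.78199853e-04, -2.02554390e-04]), 'ft_force': array([-0.39534351, -0.51978449,  0.21804386]), 'ft_torque': array([-0.0129159 ,  0.02521378, -0.01714357]), 'grip_width': 0.08533332424371196}
```

View pics/top0.png

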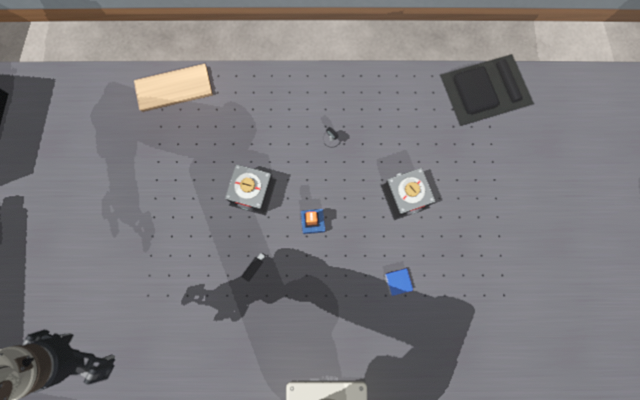

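View pics/scene0.png

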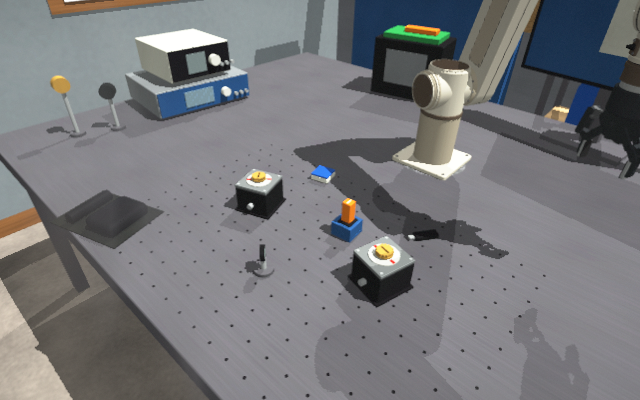

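Top view: boxes at (248,186) and (411,190), stand and key at (312,220), lens mount at (332,137), adapter at (254,266), lens case at (399,280). Next I'll crop the locks and key at higher zoom.

```bash
cat > h.py <<'E'
import cv2, numpy as np
from scipy.spatial.transform import Rotation as R
from workcell import viewer, readout
def ray(n,px):
    c=viewer.calibration(n); K=np.array([[c['fx'],0,c['cx']],[0,c['fy'],c['cy']],[0,0,1]])
    p=cv2.undistortPoints(np.array(px,float).reshape(-1,1,2),K,c['D']).reshape(-1,2)
    return c['eye'],R.from_quat(c['rotation']).apply(np.c_[p,np.ones(len(p))])
def plane(n,px,z):
    e,d=ray(n,px); return e+d*((z-e[2])/d[:,2])[:,None]
def proj(n,P):
    c=viewer.calibration(n); K=np.array([[c['fx'],0,c['cx']],[0,c['fy'],c['cy']],[0,0,1]])
    r=R.from_quat(c['rotation']).inv(); q=r.apply(np.atleast_2d(P)-c['eye'])
    return cv2.projectPoints(q,np.zeros(3),np.zeros(3),K,c['D'])[0].reshape(-1,2)
E
python3 - <<'E'
from h import *
t=cv2.imread("pics/top0.png"); s=cv2.imread("pics/scene0.png")
def crop(im,x,y,w=20): return cv2.resize(im[y-w:y+w,x-w:x+w],(260,260),interpolation=cv2.INTER_CUBIC)
top=np.hstack([crop(t,248,186),crop(t,411,190),crop(t,312,220)])
bot=np.hstack([crop(s,384,253),crop(s,260,179),crop(s,347,217,27)])
cv2.imwrite("pics/c1.png",np.vstack([top,bot]))
def cen(im,box,f):
    x0,y0,x1,y1=box; h=cv2.cvtColor(im[y0:y1,x0:x1],cv2.COLOR_BGR2HSV)
    m=f(h); yy,xx=np.nonzero(m); return np.array([xx.mean()+x0,yy.mean()+y0]),len(xx),m,(xx+x0,yy+y0)
org=lambda h:(h[...,0]>4)&(h[...,0]<14)&(h[...,1]>170)&(h[...,2]>150)
white=lambda h:(h[...,1]<40)&(h[...,2]>190)
brass=lambda h:(h[...,0]>14)&(h[...,0]<28)&(h[...,1]>110)
red=lambda h:((h[...,0]<6)|(h[...,0]>172))&(h[...,1]>90)
blue=lambda h:(h[...,0]>100)&(h[...,0]<125)&(h[...,1]>120)
for n,im,bs in(("top",t,[(225,165,272,210),(388,168,436,212)]),("scene",s,[(360,235,408,270),(240,165,280,190)])):
    for b in bs:
        for nm,f,z in(("brass",brass,.095),):
            c,k,*_=cen(im,b,f); print(n,nm,c,k,plane(n,[c],z)[0].round(4))
c,k,_,p=cen(t,(295,205,330,236),org); print("key top",c,k,plane("top",[c],.096)[0])
c,k,_,p=cen(t,(295,205,330,240),blue); print("stand",c,k, cv2.minAreaRect(np.c_[p].T.astype(np.float32)))
for b in [(225,165,272,210),(388,168,436,212)]:
    c,k,_,p=cen(t,b,red); print("red",np.c_[p].tolist())
E
```

```text
top brass [246.54 184.82] 50 [0.5637 0.192  0.095 ]
top brass [410.93548387 189.96774194] 31 [ 0.551  -0.2045  0.095 ]
scene brass [384.04245283 251.23113208] 212 [0.5701 0.1957 0.095 ]
scene brass [258.23478261 176.57391304] 115 [ 0.559  -0.2021  0.095 ]
key top [nan nan] 0 [nan nan nan]<stdin>:9: RuntimeWarning: Mean of empty slice.
  ret = ret.dtype.type(ret / rcount)
Traceback (most recent call last):
cv2.error: OpenCV(4.12.0) /io/opencv/modules/imgproc/src/convhull.cpp:143: error: (-215:Assertion failed) total >= 0 && (depth == CV_32F || depth == CV_32S) in function 'convexHull'
```

View pics/c1.png

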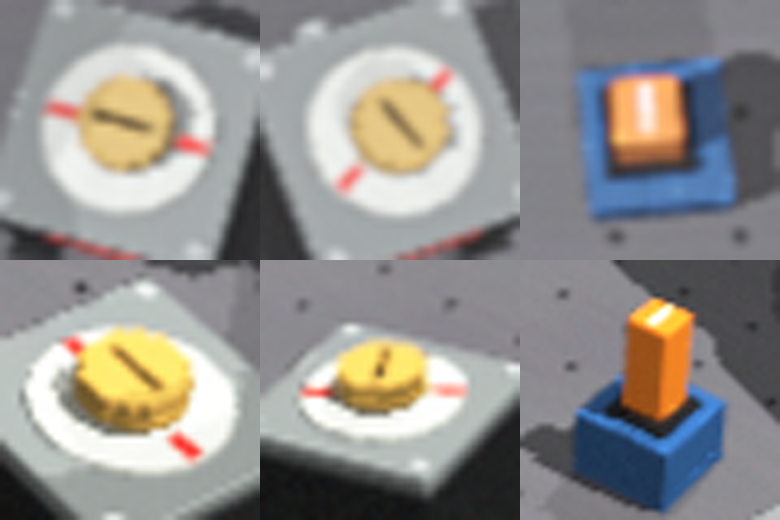

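The right-hand box is the open one: its slot is roughly perpendicular to its ticks. The left box is already seated. Next, the precise measurements.

```bash
cat > m.py <<'E'
from h import *
def up(im,x,y,w,s=8):
    c=im[y-w:y+w,x-w:x+w]; u=cv2.resize(c,None,fx=s,fy=s,interpolation=cv2.INTER_CUBIC)
    return u,lambda p:(np.asarray(p,float)+.5)/s-.5+[x-w,y-w]
def big(m):
    cs,_=cv2.findContours(m.astype(np.uint8),cv2.RETR_EXTERNAL,cv2.CHAIN_APPROX_NONE); return max(cs,key=cv2.contourArea)
def hsv(u): return cv2.split(cv2.cvtColor(u,cv2.COLOR_BGR2HSV))
E
cat > t1.py <<'E'
from m import *
t=cv2.imread("pics/top0.png"); s=cv2.imread("pics/scene0.png")
for n,im,x,y in(("top",t,411,190),("scene",s,260,179)):
    u,f=up(im,x,y,20); h,S,v=hsv(u)
    ring=big(((S<45)&(v>200)).astype(np.uint8)); hull=cv2.convexHull(ring); e=cv2.fitEllipse(hull)
    P=plane(n,f(hull[:,0]),.082); print(n,"insert px",f(e[0]),plane(n,[f(e[0])],.082)[0].round(4),"extent",np.ptp(P,axis=0).round(4))
    br=((h>12)&(h<30)&(S>70)&(v>150)); c=big(br); hb=cv2.convexHull(c); P=plane(n,f(hb[:,0]),.095)
    e=cv2.fitEllipse(hb); print(" brass",f(e[0]),plane(n,[f(e[0])],.095)[0].round(4),np.ptp(P,axis=0).round(4))
    m=np.zeros(h.shape,np.uint8); cv2.fillPoly(m,[hb],1); m=cv2.erode(m,np.ones((33,33))) 
    d=big((m>0)&(v<150)); P=plane(n,f(d[:,0]),.095)[:,:2]; M=cv2.moments(d); cc=[M['m10']/M['m00'],M['m01']/M['m00']]
    w=np.linalg.svd(P-P.mean(0))[2][0]; print(" slot",f(cc),plane(n,[f(cc)],.095)[0].round(4),"ang",np.degrees(np.arctan2(w[1],w[0])),"len",np.ptp(P@w))
    r=((h<8)|(h>172))&(S>80)
    k,lab,st,ce=cv2.connectedComponentsWithStats(r.astype(np.uint8))
    for i in range(1,k):
        if st[i,4]>60: print(" red",f(ce[i]),st[i,4],plane(n,[f(ce[i])],.082)[0].round(4))
for n,im,x,y in(("top",t,312,220),("scene",s,347,217)):
    u,f=up(im,x,y,27); h,S,v=hsv(u)
    o=big((h>3)&(h<20)&(S>90)&(v>140)); o=cv2.convexHull(o); a=cv2.approxPolyDP(o,10,True)[:,0]
    print(n,"orange corners",[(q.round(1).tolist(),plane(n,[q],.096)[0,:2].round(4).tolist()) for q in f(a)])
    m=np.zeros(h.shape,np.uint8); cv2.fillPoly(m,[o],1); w=big((cv2.erode(m,np.ones((9,9)))>0)&(S<110)&(v>200))
    P=plane(n,f(w[:,0]),.096)[:,:2]; d=np.linalg.svd(P-P.mean(0))[2][0]; print(" white",plane(n,f([w[:,0].mean(0)]),.096)[0].round(4),np.degrees(np.arctan2(d[1],d[0])),np.ptp(P@d))
    b=big((h>100)&(h<125)&(S>120)); a=cv2.approxPolyDP(cv2.convexHull(b),14,True)[:,0]
    print(" blue",[(q.round(1).tolist(),plane(n,[q],.038)[0,:2].round(4).tolist()) for q in f(a)])
E
python3 t1.py
```

```text
top insert px [411.21179008 189.74191856] [ 0.5544 -0.2082  0.082 ] extent [0.0647 0.065  0.    ]
 brass [412.08482552 188.8561554 ] [ 0.5538 -0.2074  0.095 ] [0.0345 0.0357 0.    ]
 slot [411.23253546 187.36001773] [ 0.5575 -0.2055  0.095 ] ang -141.821159733425 len 0.008704408166134492
 red [418.27760736 181.9892638 ] 326 [ 0.5739 -0.2264  0.082 ]
 red [404.3290212  196.97584165] 401 [ 0.5364 -0.1906  0.082 ]
 red [420.94282368 206.86296848] 587 [ 0.512 -0.23   0.082]
 red [414.03019663 209.18047753] 89 [ 0.5063 -0.2129  0.082 ]
scene insert px [258.73238373 179.03362083] [ 0.5531 -0.2087  0.082 ] extent [0.0686 0.06   0.    ]
 brass [258.61814117 176.28170776] [ 0.5574 -0.2025  0.095 ] [0.0447 0.0492 0.    ]
 slot [257.98472222 175.65194444] [ 0.5565 -0.206   0.095 ] ang 49.241122593622634 len 0.005559810301126122
 red [248.54245283 178.86409198] 424 [ 0.5707 -0.2283  0.082 ]
 red [268.8185241  178.65286145] 249 [ 0.5338 -0.1912  0.082 ]
top orange corners [([315.8, 212.1], [0.497, 0.0247]), ([315.9, 223.1], [0.4706, 0.0243]), ([307.1, 223.9], [0.4685, 0.0453]), ([305.3, 213.1], [0.4946, 0.0496])]
 white [0.4875 0.0363 0.096 ] -176.5598977644847 0.020101184575616216
 blue [([321.8, 209.2], [0.5137, 0.0098]), ([323.9, 230.7], [0.4591, 0.0046]), ([303.4, 232.6], [0.4544, 0.0558]), ([301.2, 211.2], [0.5085, 0.0619])]
scene orange corners [([347.3, 197.3], [0.4748, 0.0234]), ([355.8, 200.9], [0.4726, 0.0475]), ([354.2, 218.1], [0.5271, 0.0855]), ([348.9, 222.6], [0.5476, 0.0871]), ([341.2, 218.9], [0.5493, 0.0665]), ([341.8, 202.2], [0.4993, 0.0267])]
 white [0.4845 0.0354 0.096 ] 10.811532071329701 0.020249936899477128
 blue [([339.9, 213.9], [0.4769, 0.0055]), ([355.6, 215.8], [0.4561, 0.0386]), ([361.9, 219.3], [0.4565, 0.0588]), ([360.8, 230.8], [0.4935, 0.0837]), ([349.2, 241.6], [0.5421, 0.0877]), ([331.1, 232.7], [0.5468, 0.037]), ([331.4, 221.3], [0.5138, 0.0095])]
```

Lock axis ≈ (0.554, -0.208), which both views give to within 2 mm. Seated slot direction is about -44°. Key ≈ (0.486, 0.035), yaw about 5.7°. I'll rotate and travel above the key.

```bash
cat > go.py <<'E'
# usage: go.py x y z yawdeg(tool y axis) -> remaining move in tool axes
import sys; from h import *
o=readout.get_obs(); r=R.from_quat(o['tool_rot']); p=o['eef_pos']
x,y,z,a=map(float,sys.argv[1:]); a=np.radians(a)
Y=np.array([np.cos(a),np.sin(a),0]); Z=np.array([0,0,-1.]); T=R.from_matrix(np.c_[np.cross(Y,Z),Y,Z])
print("clk",round(o['clock'],2),"pos",p.round(4),"ydir",np.degrees(np.arctan2(*r.as_matrix()[[1,0],1])).round(2),"j6",o['joint_pos'][5].round(2))
print("shift",r.inv().apply(np.array([x,y,z])-p).round(4),"rv",(r.inv()*T).as_rotvec().round(4),"shift in target axes",T.inv().apply(np.array([x,y,z])-p).round(4))
print("F",o['ft_force'].round(1),"T",o['ft_torque'].round(3),"w",o['grip_width'].round(4))
E
python3 -m crank '0 0 0 0 0 -.1065 -1;0 0 0 0 0 -.1065 -1;0 0 0 0 0 -.1065 -1;0 0 0 0 0 -.1065 -1;0 0 0 0 0 -.1065 -1;-.0166 -.0317 0 0 0 0 -1;-.0166 -.0317 0 0 0 0 -1;-.0166 -.0317 0 0 0 0 -1;-.0166 -.0317 0 0 0 0 -1;-.0166 -.0317 0 0 0 0 -1;-.0166 -.0317 0 0 0 0 -1;-.0166 -.0317 0 0 0 0 -1;-.0166 -.0317 0 0 0 0 -1;-.0166 -.0317 0 0 0 0 -1;-.0166 -.0317 0 0 0 0 -1'
python3 go.py .4855 .0345 .2 95.7
python3 - <<'E'
from m import *
for n,x,y,cx in(("top",411,190,.095),("scene",260,179,.095)):
    im=cv2.imread(f"pics/{n}0.png"); u,f=up(im,x,y,20); v=u.max(2).astype(float)
    jj,ii=np.mgrid[0:320,0:320]; P=plane(n,f(np.c_[ii.ravel(),jj.ravel()]),.095)[:,:2]
    for c in((.5565,-.206),(.554,-.2075)):
        q=P-c; k=np.hypot(*q.T)<.0135; vv=v.ravel()[k]; w=np.clip(np.percentile(vv,70)-15-vv,0,None); Q=P[k]
        m=(w[:,None]*Q).sum(0)/w.sum(); C=((Q-m).T*w)@(Q-m)/w.sum(); l,V=np.linalg.eigh(C); d=V[:,1]
        print(n,c,"slot",m.round(4),"ang",np.degrees(np.arctan(d[1]/d[0])).round(1),np.sqrt(l).round(4))
E
```

```text
clock: 1.35
eef_pos: [0.4171, 0.1517, 0.241]
tool_rot: [-0.072, 0.997, -0.005, -0.005]
ft_force: [1.6, 0.4, 0.4]
grip_width: 0.0855
clk 1.35 pos [0.4171 0.1517 0.241 ] ydir 98.31 j6 0.21
shift [-0.0512 -0.1255  0.0416] rv [-0.0097 -0.0114  0.0456] shift in target axes [-0.0564 -0.1234  0.041 ]
top (0.5565, -0.206) slot [ 0.5552 -0.2074] ang 38.8 [0.0015 0.0058]
top (0.554, -0.2075) slot [ 0.5551 -0.2075] ang 38.8 [0.0014 0.0059]
scene (0.5565, -0.206) slot [ 0.5565 -0.2059] ang 42.0 [0.0021 0.007 ]
scene (0.554, -0.2075) slot [ 0.5542 -0.2081] ang 40.1 [0.0011 0.0058]Traceback (most recent call last):
  File "go.py", line 8, in <module>
    print("F",o['ft_force'].round(1),"T",o['ft_torque'].round(3),"w",o['grip_width'].round(4))
                                                                     ^^^^^^^^^^^^^^^^^^^^^
AttributeError: 'float' object has no attribute 'round'
```

```bash
sed -i "s/o\['grip_width'\].round(4)/round(float(o['grip_width']),4)/" go.py
python3 -m crank '-.013 -.0313 .004 -.003 -.003 .011 -1;-.013 -.0313 .004 -.003 -.003 .011 -1;-.013 -.0313 .004 -.003 -.003 .011 -1;-.013 -.0313 .004 0 0 .011 -1;0 0 0 0 0 0 -1;0 0 0 0 0 0 -1'
python3 go.py .4855 .0345 .2 95.7
```

```text
clock: 1.85
eef_pos: [0.4891, 0.0209, 0.2222]
tool_rot: [-0.044, 0.999, -0.001, -0.002]
ft_force: [-0.4, 0.6, -0.3]
grip_width: 0.0855
clk 1.85 pos [0.4891 0.0209 0.2222] ydir 95.04 j6 -0.04
shift [0.0023 0.0139 0.0221] rv [-0.0016 -0.0042 -0.0116] shift in target axes [0.0023 0.0139 0.0222]
F [-0.4  0.6 -0.3] T [ 0.02  -0.006  0.053] w 0.0855
```

```bash
python3 -m crank '.0023 .0139 .022 0 -.004 -.0116 -1;0 0 0 0 0 0 -1;0 0 0 0 0 0 -1'
python3 go.py .4855 .0345 .07 95.7
python3 - <<'E'
from m import *
a=viewer.camera("top")[:,:,::-1]; b=viewer.camera("scene")[:,:,::-1]
cv2.imwrite("pics/a1.png",np.hstack([cv2.resize(a[160:280,250:375],(400,384)),cv2.resize(b[130:250,285:410],(400,384))]))
E
```

```text
clock: 2.1
eef_pos: [0.4849, 0.0346, 0.1993]
tool_rot: [-0.049, 0.999, -0.001, -0.001]
ft_force: [1.1, 0.0, 0.3]
grip_width: 0.0857
clk 2.1 pos [0.4849 0.0346 0.1993] ydir 95.64 j6 -0.03
shift [-8.000e-04  1.000e-04  1.293e-01] rv [-0.0018 -0.0014 -0.001 ] shift in target axes [-6.000e-04 -1.000e-04  1.293e-01]
F [1.1 0.  0.3] T [-0.036 -0.091  0.036] w 0.0857
```

View pics/a1.png

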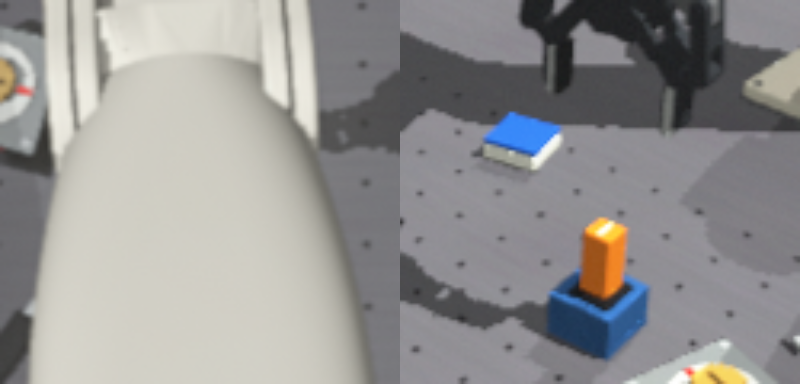

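The arm hides the key from the top camera. The scene view shows the fingers straddling the upright key at crop (605,255). I'll descend and grip.

```bash
python3 -m crank '-.0006 0 .033 0 0 0 -1;0 0 .033 0 0 0 -1;0 0 .033 0 0 0 -1;0 0 .018 0 0 0 -1;0 0 .008 0 0 0 -1;0 0 0 0 0 0 -1;0 0 0 0 0 0 -1'
python3 go.py .4855 .0345 .07 95.7
```

```text
clock: 2.78
eef_pos: [0.493, 0.0376, 0.0793]
tool_rot: [-0.052, 0.999, -0.001, 0.008]
ft_force: [-0.3, -0.2, 0.4]
grip_width: 0.0854
clk 2.78 pos [0.493  0.0376 0.0793] ydir 96.0 j6 -0.03
shift [ 0.0079 -0.0023  0.0092] rv [-0.003   0.0165  0.0053] shift in target axes [ 0.0078 -0.0024  0.0093]
F [-0.3 -0.2  0.4] T [ 0.01   0.021 -0.004] w 0.0854
```

```bash
python3 -m crank '.0078 -.0024 .009 -.003 .0165 .005 -1;0 0 0 0 0 0 -1;0 0 0 0 0 0 -1;0 0 0 0 0 0 -1'
python3 go.py .4855 .0345 .07 95.7
```

```text
clock: 3.12
eef_pos: [0.4885, 0.0345, 0.0741]
tool_rot: [-0.05, 0.999, 0.0, 0.003]
ft_force: [-0.7, -0.1, -0.2]
grip_width: 0.0853
clk 3.12 pos [0.4885 0.0345 0.0741] ydir 95.71 j6 -0.03
shift [0.003  0.0003 0.0041] rv [-0.0001  0.0066  0.0002] shift in target axes [0.003  0.0003 0.0041]
F [-0.7 -0.1 -0.2] T [ 0.007 -0.028 -0.02 ] w 0.0853
```

```bash
python3 -m crank '.004 .0003 .005 0 .009 0 -1;.001 0 .001 0 .001 0 -1;0 0 0 0 0 0 -1'
python3 go.py .4855 .0345 .07 95.7
python3 -m crank '0 0 0 0 0 0 1;0 0 0 0 0 0 1;0 0 0 0 0 0 1;0 0 0 0 0 0 1;0 0 0 0 0 0 1;0 0 0 0 0 0 1;0 0 0 0 0 0 1;0 0 0 0 0 0 1;0 0 0 0 0 0 1;0 0 0 0 0 0 1'
python3 go.py .4855 .0345 .07 95.7
```

```text
clock: 3.37
eef_pos: [0.4847, 0.0342, 0.0693]
tool_rot: [-0.05, 0.999, -0.0, -0.0]
ft_force: [0.2, 0.1, 0.5]
grip_width: 0.0854
clk 3.37 pos [0.4847 0.0342 0.0693] ydir 95.69 j6 -0.03
shift [-0.0008  0.0002 -0.0007] rv [-0.0001 -0.0002 -0.0002] shift in target axes [-0.0008  0.0002 -0.0007]
F [0.2 0.1 0.5] T [-0.039 -0.01   0.03 ] w 0.0854
clock: 4.2
eef_pos: [0.4848, 0.0344, 0.0696]
tool_rot: [-0.05, 0.999, 0.0, 0.0]
ft_force: [0.1, -0.6, 0.3]
grip_width: 0.0237
clk 4.2 pos [0.4848 0.0344 0.0696] ydir 95.7 j6 -0.03
shift [-0.0007  0.0001 -0.0004] rv [ 0.      0.0001 -0.    ] shift in target axes [-0.0007  0.0001 -0.0004]
F [ 0.1 -0.6  0.3] T [0.061 0.022 0.025] w 0.0237
```

```bash
python3 -m crank '0 0 -.012 0 0 0 1;0 0 -.02 0 0 0 1;0 0 -.02 0 0 0 1;0 0 -.02 0 0 0 1;0 0 -.02 0 0 0 1;0 0 -.02 0 0 0 1;0 0 -.01 0 0 0 1;0 0 0 0 0 0 1;0 0 0 0 0 0 1'
python3 go.py .5548 -.2077 .175 129
```

```text
clock: 4.95
eef_pos: [0.4809, 0.0339, 0.1926]
tool_rot: [-0.05, 0.999, -0.0, -0.006]
ft_force: [-1.0, -0.6, -1.2]
grip_width: 0.0235
clk 4.95 pos [0.4809 0.0339 0.1926] ydir 95.69 j6 -0.03
shift [-0.0498 -0.2478  0.017 ] rv [ 0.0034 -0.0112 -0.5813] shift in target axes [ 0.0946 -0.2343  0.0176]
F [-1.  -0.6 -1.2] T [-0.033  0.019  0.001] w 0.0235
```

```bash
python3 -m crank '-.005 -.0248 0 0 0 0 1;-.005 -.0248 0 0 0 0 1;-.005 -.0248 0 0 0 0 1;-.005 -.0248 0 0 0 0 1;-.005 -.0248 0 0 0 0 1;-.005 -.0248 0 0 0 0 1;-.005 -.0248 0 0 0 0 1;-.005 -.0248 0 0 0 0 1;-.005 -.0248 0 0 0 0 1;0 0 0 0 0 -.09 1;0 0 0 0 0 -.09 1;0 0 0 0 0 -.09 1;0 0 0 0 0 -.09 1;0 0 0 0 0 -.09 1;0 0 0 0 0 -.05 1;0 0 0 0 0 0 1;0 0 0 0 0 0 1'
python3 go.py .5548 -.2077 .175 129
```

```text
clock: 6.37
eef_pos: [0.538, -0.1921, 0.161]
tool_rot: [-0.307, 0.951, 0.014, -0.024]
ft_force: [-0.9, -0.1, -1.3]
grip_width: 0.0229
clk 6.37 pos [ 0.538  -0.1921  0.161 ] ydir 125.69 j6 -0.96
shift [-0.0039 -0.0219 -0.0151] rv [ 0.0421 -0.0366 -0.057 ] shift in target axes [-0.0032 -0.0227 -0.014 ]
F [-0.9 -0.1 -1.3] T [ 0.011 -0.046 -0.014] w 0.0229
```

```bash
python3 -m crank '0 0 -.012 .02 -.018 -.02 1;-.002 -.012 -.006 .02 -.018 -.03 1;-.002 -.01 0 .01 -.01 -.02 1;0 0 0 0 0 0 1;0 0 0 0 0 0 1'
python3 go.py .5548 -.2077 .175 129
```

```text
clock: 6.78
eef_pos: [0.5532, -0.2061, 0.1739]
tool_rot: [-0.339, 0.941, 0.0, 0.003]
ft_force: [-0.2, -0.2, -0.8]
grip_width: 0.0232
clk 6.78 pos [ 0.5532 -0.2061  0.1739] ydir 129.57 j6 -1.05
shift [-0.0002 -0.0022 -0.0011] rv [-0.0013  0.0058  0.01  ] shift in target axes [-0.0002 -0.0022 -0.0011]
F [-0.2 -0.2 -0.8] T [ 0.04   0.046 -0.016] w 0.0232
```

```bash
python3 -m crank '-.0003 -.003 .006 -.001 .007 .012 1;0 -.001 .012 0 .001 .001 1;0 0 .007 0 0 0 1;0 0 0 0 0 0 1;0 0 0 0 0 0 1'
python3 go.py .5548 -.2077 .1516 129
python3 - <<'E'
from m import *
b=viewer.camera("scene")[:,:,::-1]; a=viewer.camera("top")[:,:,::-1]; cv2.imwrite("pics/s2raw.png",b)
o=readout.get_obs(); r=R.from_quat(o['tool_rot']); tip=o['eef_pos']+r.apply([0,0,.0536]); print("tip",tip, "px",proj("scene",[tip,o['eef_pos']]), "slot px",proj("scene",[[.5548,-.2077,.095]]))
cv2.imwrite("pics/s2.png",np.hstack([cv2.resize(b[130:210,220:300],(560,560),interpolation=cv2.INTER_CUBIC),cv2.resize(a[150:230,371:401],(210,560))]))
E
```

```text
clock: 7.2
eef_pos: [0.5547, -0.208, 0.1452]
tool_rot: [-0.33, 0.944, 0.001, -0.004]
ft_force: [-0.3, 0.6, -1.3]
grip_width: 0.0235
clk 7.2 pos [ 0.5547 -0.208   0.1452] ydir 128.53 j6 -1.03
shift [-0.0003  0.0002 -0.0064] rv [ 0.0039 -0.0064 -0.0082] shift in target axes [-0.0003  0.0001 -0.0064]
F [-0.3  0.6 -1.3] T [ 0.082 -0.003 -0.002] w 0.0235
tip [ 0.55456228 -0.20814569  0.09207209] px [[258.12942501 176.02947037]
 [256.43874563 157.86053435]] slot px [[258.08666933 175.15987952]]
```

View pics/s2.png

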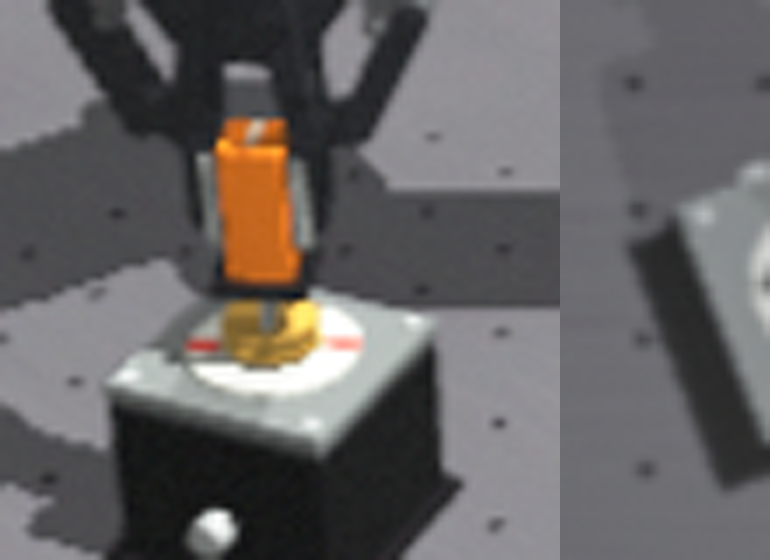

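The tip estimate is 3 mm below the disc top with no contact force beyond the key's weight, so the blade seems to be entering the slot. I'll go slowly deeper.

```bash
python3 -m crank '0 0 .002 .004 -.006 -.008 1;0 0 .001 0 0 0 1;0 0 0 0 0 0 1'
python3 go.py .5548 -.2077 .142 129
```

```text
clock: 7.55
eef_pos: [0.5547, -0.2084, 0.1433]
tool_rot: [-0.334, 0.943, -0.001, 0.0]
ft_force: [0.4, -0.7, -1.8]
grip_width: 0.0233
clk 7.55 pos [ 0.5547 -0.2084  0.1433] ydir 129.03 j6 -1.04
shift [-0.0005  0.0004  0.0013] rv [-0.0019 -0.0001  0.0005] shift in target axes [-0.0005  0.0004  0.0013]
F [ 0.4 -0.7 -1.8] T [-0.038  0.04   0.002] w 0.0233
```

```bash
python3 -m crank '0 0 .002 0 0 0 1;0 0 .001 0 0 0 1;0 0 0 0 0 0 1'
python3 go.py .5548 -.2077 .142 129
python3 -m crank '0 0 .0015 0 0 0 1;0 0 .001 0 0 0 1;0 0 0 0 0 0 1'
python3 go.py .5548 -.2077 .142 129
```

```text
clock: 7.8
eef_pos: [0.5549, -0.2086, 0.1412]
tool_rot: [-0.334, 0.943, -0.001, 0.001]
ft_force: [-0.9, 0.7, -0.7]
grip_width: 0.0234
clk 7.8 pos [ 0.5549 -0.2086  0.1412] ydir 129.01 j6 -1.04
shift [-0.0005  0.0007 -0.0008] rv [-0.0033  0.0008  0.0002] shift in target axes [-0.0005  0.0007 -0.0008]
F [-0.9  0.7 -0.7] T [-0.006  0.303  0.021] w 0.0234
clock: 8.05
eef_pos: [0.5549, -0.2085, 0.1399]
tool_rot: [-0.334, 0.943, -0.002, 0.001]
ft_force: [-2.3, 0.5, 2.7]
grip_width: 0.0232
clk 8.05 pos [ 0.5549 -0.2085  0.1399] ydir 129.01 j6 -1.04
shift [-0.0005  0.0007 -0.0021] rv [-0.0042  0.0013  0.0002] shift in target axes [-0.0005  0.0007 -0.0021]
F [-2.3  0.5  2.7] T [ 0.094  0.437 -0.018] w 0.0232
```

Depth est. 8.7 mm with about 4 N of push, so the blade is on the slot floor (on the bare disc top it would have bottomed 5 mm higher). I'll turn clockwise in small blocks.

```bash
python3 -m crank '0 0 0 0 0 .04 1;0 0 0 0 0 .05 1;0 0 0 0 0 .05 1;0 0 0 0 0 .05 1'
python3 go.py .5549 -.2083 .1403 119
```

```text
clock: 8.38
eef_pos: [0.5546, -0.2081, 0.1407]
tool_rot: [-0.24, 0.971, -0.001, 0.002]
ft_force: [-1.5, -0.6, 1.6]
grip_width: 0.0233
clk 8.38 pos [ 0.5546 -0.2081  0.1407] ydir 117.71 j6 -0.84
shift [-0.0002 -0.0003  0.0004] rv [-0.0033  0.0024 -0.0224] shift in target axes [-0.0002 -0.0003  0.0004]
F [-1.5 -0.6  1.6] T [-0.086  0.302  0.068] w 0.0233
```

```bash
python3 -m crank '0 0 .0003 -.002 .001 .06 1;0 0 0 0 0 .06 1;0 0 0 0 0 .06 1;0 0 0 0 0 .06 1;0 0 0 0 0 .06 1'
python3 go.py .5548 -.2082 .1403 100
```

```text
clock: 8.8
eef_pos: [0.5548, -0.2081, 0.1408]
tool_rot: [-0.085, 0.996, -0.001, 0.001]
ft_force: [-1.0, -0.6, 1.3]
grip_width: 0.0236
clk 8.8 pos [ 0.5548 -0.2081  0.1408] ydir 99.73 j6 -0.53
shift [-0.     -0.0001  0.0005] rv [-0.0013  0.0021 -0.0046] shift in target axes [-0.     -0.0001  0.0005]
F [-1.  -0.6  1.3] T [-0.054  0.312  0.14 ] w 0.0236
```

```bash
python3 -m crank '0 0 .0003 0 .001 .06 1;0 0 0 0 0 .06 1;0 0 0 0 0 .06 1;0 0 0 0 0 .06 1;0 0 0 0 0 .06 1'
python3 go.py .5548 -.2082 .1403 80
python3 -m crank '0 0 .0003 0 .001 .06 1;0 0 0 0 0 .06 1;0 0 0 0 0 .05 1;0 0 0 0 0 .04 1;0 0 0 0 0 .03 1'
python3 go.py .5548 -.2082 .1403 65
```

```text
clock: 9.22
eef_pos: [0.5549, -0.208, 0.1408]
tool_rot: [0.072, 0.997, -0.001, 0.001]
ft_force: [-1.3, 0.3, 1.3]
grip_width: 0.0236
clk 9.22 pos [ 0.5549 -0.208   0.1408] ydir 81.74 j6 -0.21
shift [ 0.0001 -0.0002  0.0005] rv [-0.0011  0.0018  0.0303] shift in target axes [ 0.0001 -0.0002  0.0005]
F [-1.3  0.3  1.3] T [-0.021  0.275  0.127] w 0.0236
clock: 9.63
eef_pos: [0.555, -0.208, 0.1408]
tool_rot: [0.197, 0.98, -0.001, 0.001]
ft_force: [-1.7, 1.3, 0.7]
grip_width: 0.0233
clk 9.63 pos [ 0.555  -0.208   0.1408] ydir 67.29 j6 0.04
shift [ 0.0001 -0.0003  0.0005] rv [-0.0011  0.0014  0.0401] shift in target axes [ 0.0001 -0.0003  0.0005]
F [-1.7  1.3  0.7] T [-0.081  0.297  0.091] w 0.0233
```

```bash
python3 -m crank '0 0 .0003 0 .001 .04 1;0 0 0 0 0 .04 1;0 0 0 0 0 .04 1;0 0 0 0 0 .04 1;0 0 0 0 0 .03 1;0 0 0 0 0 .03 1'
python3 go.py .5548 -.2082 .1403 50
python3 -m crank '0 0 .0003 0 .001 .02 1;0 0 0 0 0 .02 1;0 0 0 0 0 .02 1;0 0 0 0 0 .02 1;0 0 0 0 0 .02 1'
python3 go.py .5548 -.2082 .1403 45
```

```text
clock: 10.13
eef_pos: [0.5551, -0.208, 0.1408]
tool_rot: [0.308, 0.951, -0.001, 0.0]
ft_force: [-0.5, -0.5, 0.4]
grip_width: 0.0232
clk 10.13 pos [ 0.5551 -0.208   0.1408] ydir 54.14 j6 0.27
shift [ 0.0001 -0.0004  0.0005] rv [-0.0013  0.0012  0.0723] shift in target axes [ 0.0001 -0.0004  0.0005]
F [-0.5 -0.5  0.4] T [-0.038  0.267  0.137] w 0.0232
clock: 10.55
eef_pos: [0.5552, -0.208, 0.1407]
tool_rot: [0.358, 0.934, -0.001, -0.0]
ft_force: [-1.6, -0.5, 1.3]
grip_width: 0.0235
clk 10.55 pos [ 0.5552 -0.208   0.1407] ydir 48.01 j6 0.38
shift [ 0.0001 -0.0004  0.0004] rv [-0.0014  0.0005  0.0525] shift in target axes [ 0.0001 -0.0005  0.0004]
F [-1.6 -0.5  1.3] T [-0.044  0.388  0.064] w 0.0235
```

```bash
python3 -m crank '0 0 0 0 0 .015 1;0 0 0 0 0 .015 1;0 0 0 0 0 .015 1'
python3 go.py .5548 -.2082 .1403 45 | tail -1
python3 -m crank '0 0 0 0 0 .012 1;0 0 0 0 0 .012 1'|head -1
python3 go.py .5548 -.2082 .1403 42
```

```text
clock: 10.8
eef_pos: [0.5552, -0.208, 0.1407]
tool_rot: [0.381, 0.924, -0.001, 0.0]
ft_force: [-2.7, -0.1, 0.4]
grip_width: 0.0236
F [-2.7 -0.1  0.4] T [-0.098  0.321  0.096] w 0.0236
clock: 10.97
clk 10.97 pos [ 0.5552 -0.208   0.1407] ydir 43.61 j6 0.45
shift [ 0.0002 -0.0005  0.0004] rv [-0.0014  0.0007  0.0282] shift in target axes [ 0.0001 -0.0005  0.0004]
F [-2.1  0.7  0.7] T [0.004 0.332 0.064] w 0.0234
```

```bash
for i in 1; do python3 -m crank '0 0 0 0 0 .012 1;0 0 0 0 0 .012 1'|head -1
python3 go.py .5548 -.2082 .1403 42; done
python3 -m crank '0 0 0 0 0 .01 1;0 0 0 0 0 .01 1'|head -1
python3 go.py .5548 -.2082 .1403 40
```

```text
clock: 11.13
clk 11.13 pos [ 0.5553 -0.208   0.1407] ydir 42.09 j6 0.48
shift [ 0.0002 -0.0005  0.0004] rv [-0.0014  0.0008  0.0016] shift in target axes [ 0.0002 -0.0005  0.0004]
F [-1.3 -0.7  1.4] T [-0.046  0.296  0.145] w 0.0232
clock: 11.3
clk 11.3 pos [ 0.5553 -0.208   0.1407] ydir 40.81 j6 0.5
shift [ 0.0002 -0.0005  0.0004] rv [-0.0013  0.0008  0.0141] shift in target axes [ 0.0002 -0.0005  0.0004]
F [-1.8  0.2  0.8] T [-0.051  0.315  0.143] w 0.0232
```

```bash
python3 -m crank '0 0 0 0 0 .01 1'|head -1
python3 go.py .5548 -.2082 .1403 40 |grep -v shift
python3 -m crank '0 0 0 0 0 .01 1'|head -1
python3 go.py .5548 -.2082 .1403 40|grep -v shift
python3 -m crank '0 0 0 0 0 .01 1'|head -1
python3 go.py .5548 -.2082 .1403 40|grep -v shift
```

```text
clock: 11.38
clk 11.38 pos [ 0.5553 -0.208   0.1407] ydir 40.17 j6 0.51
F [-1.  -0.   1.4] T [0.015 0.332 0.087] w 0.0237
clock: 11.47
clk 11.47 pos [ 0.5552 -0.208   0.1407] ydir 39.54 j6 0.52
F [-0.9 -0.2  1.7] T [-0.006  0.382  0.135] w 0.0231
clock: 11.55
clk 11.55 pos [ 0.5553 -0.208   0.1407] ydir 38.9 j6 0.53
F [-1.3 -0.2  1.3] T [-0.001  0.333  0.082] w 0.0236
```

```bash
for k in a; do python3 -m crank '0 0 0 0 0 .01 1'|head -1
python3 go.py .5548 -.2082 .1403 40 |grep -v shift; done
python3 -m crank '0 0 0 0 0 .01 1'|head -1
python3 go.py .5548 -.2082 .1403 40|grep -v shift
python3 - <<'E'
from m import *
b=viewer.camera("scene")[:,:,::-1]
cv2.imwrite("pics/s3.png",cv2.resize(b[145:200,230:290],(600,550),interpolation=cv2.INTER_CUBIC))
E
```

```text
clock: 11.63
clk 11.63 pos [ 0.5553 -0.208   0.1407] ydir 38.27 j6 0.55
F [-1.4 -0.   1.7] T [-0.013  0.39   0.109] w 0.0235
clock: 11.72
clk 11.72 pos [ 0.5553 -0.208   0.1407] ydir 37.64 j6 0.56
F [-1.4 -0.   0.2] T [-0.019  0.347  0.19 ] w 0.0231
```

View pics/s3.png

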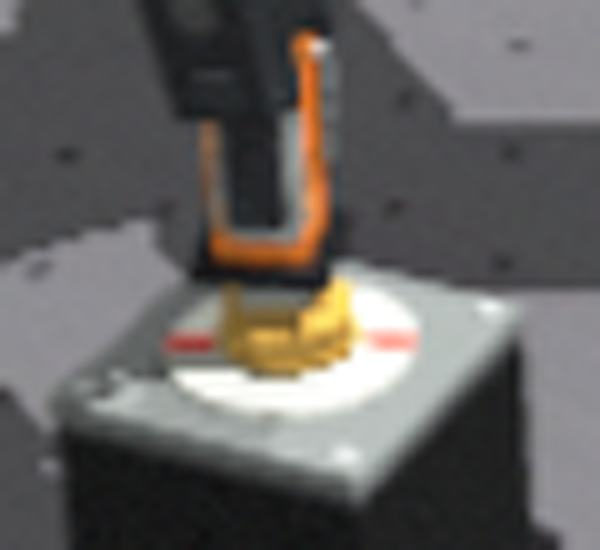

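Blade in the disc and ticks unmoved: (249,179) and (269,179), as before. Torque has just risen to 0.19, so I continue in single rows.

```bash
python3 -m crank '0 0 0 0 0 .008 1'|head -1
python3 go.py .5548 -.2082 .1403 40 |grep -v shift
python3 -m crank '0 0 0 0 0 .008 1'|head -1
python3 go.py .5548 -.2082 .1403 40 |grep -v shift
```

```text
clock: 11.85
clk 11.85 pos [ 0.5553 -0.208   0.1407] ydir 37.15 j6 0.56
F [-1.7 -0.4  1.5] T [-0.066  0.349  0.215] w 0.0233
clock: 11.93
clk 11.93 pos [ 0.5553 -0.208   0.1407] ydir 36.65 j6 0.57
F [-0.5 -0.6  1.3] T [-0.021  0.351  0.206] w 0.0234
```

```bash
python3 -m crank '0 0 0 0 0 .006 1'|head -1
python3 go.py .5548 -.2082 .1403 40 |grep -v shift
python3 -m crank '0 0 0 0 0 0 1'|head -1
python3 go.py .5548 -.2082 .1403 40 |grep -v shift
```

```text
clock: 12.02
clk 12.02 pos [ 0.5553 -0.2079  0.1407] ydir 36.28 j6 0.58
F [-1.3 -1.4  1. ] T [-0.066  0.333  0.28 ] w 0.0235
clock: 12.1
clk 12.1 pos [ 0.5554 -0.2079  0.1407] ydir 36.26 j6 0.58
F [-1.2  0.9  1. ] T [-0.062  0.339  0.269] w 0.0233
```

Torque is 0.27 N·m and rising steeply, so the cam is on its stop, with margin below 0.34. I'll relax the twist, then lift out.

```bash
python3 -m crank '0 0 0 0 0 0 1;0 0 0 0 0 -.02 1;0 0 0 0 0 -.02 1'|head -1
python3 go.py .5548 -.2082 .1403 40 |grep -v shift
python3 -m crank '0 0 0 0 0 -.02 1;0 0 0 0 0 -.01 1'|head -1
python3 go.py .5548 -.2082 .1403 40 |grep -v shift
```

```text
clock: 12.35
clk 12.35 pos [ 0.5553 -0.208   0.1407] ydir 38.69 j6 0.54
F [-1.   0.   0.4] T [-0.066  0.322  0.084] w 0.023
clock: 12.52
clk 12.52 pos [ 0.5552 -0.2081  0.1407] ydir 40.58 j6 0.5
F [-0.9  0.6  1.3] T [-0.011  0.268  0.019] w 0.0236
```

```bash
python3 -m crank '0 0 -.003 0 0 -.01 1;0 0 -.004 0 0 0 1;0 0 -.005 0 0 0 1;0 0 -.008 0 0 0 1;0 0 -.01 0 0 0 1;0 0 -.01 0 0 0 1;0 0 0 0 0 0 1'|head -1
python3 go.py .4848 .0344 .185 95.7
```

```text
clock: 13.1
clk 13.1 pos [ 0.5561 -0.2076  0.1838] ydir 41.25 j6 0.49
shift [ 0.2289  0.106  -0.0012] rv [ 0.000e+00  3.000e-04 -9.503e-01] shift in target axes [ 0.0469  0.2479 -0.0012]
F [ 0.6  0.6 -0.9] T [-0.011 -0.055 -0.031] w 0.0233
```

```bash
python3 -m crank '.0229 .0106 -.002 0 0 0 1;.0229 .0106 -.002 0 0 0 1;.0229 .0106 -.002 0 0 0 1;.0229 .0106 -.002 0 0 0 1;.0229 .0106 0 0 0 0 1;.0229 .0106 0 0 0 0 1;.0229 .0106 0 0 0 0 1;.0229 .0106 0 0 0 0 1;0 0 0 0 0 -.09 1;0 0 0 0 0 -.09 1;0 0 0 0 0 -.09 1;0 0 0 0 0 -.09 1;0 0 0 0 0 -.09 1;0 0 0 0 0 -.09 1;0 0 0 0 0 -.09 1;0 0 0 0 0 -.09 1;0 0 0 0 0 -.09 1;0 0 0 0 0 -.04 1;0 0 0 0 0 0 1'|head -1
python3 go.py .4848 .0344 .13 95.7
python3 - <<'E'
from m import *
a=viewer.camera("top")[:,:,::-1]; b=viewer.camera("scene")[:,:,::-1]
cv2.imwrite("pics/e1.png",np.hstack([cv2.resize(a[165:215,386:436],(400,400),interpolation=cv2.INTER_CUBIC),cv2.resize(b[154:204,235:285],(400,400),interpolation=cv2.INTER_CUBIC)]))
E
```

```text
clock: 14.68
clk 14.68 pos [ 0.5012 -0.0047  0.2025] ydir 92.44 j6 -0.05
shift [0.0164 0.0399 0.0721] rv [-0.0024  0.0221 -0.0568] shift in target axes [0.0125 0.0405 0.0725]
F [ 0.6 -0.5 -2. ] T [-0.037  0.021 -0.039] w 0.0236
```

View pics/e1.png

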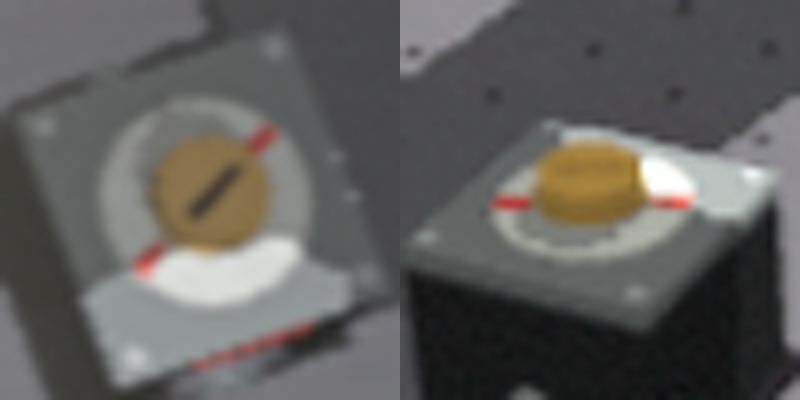

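Slot from crop (190,218) to (240,168) and ticks (150,260) to (263,138) line up within about 2°, and the ticks haven't moved. I'll quantify that and carry the key on to the stand.

```bash
python3 -m crank '.006 .02 0 -.001 .01 -.03 1;.006 .015 0 0 .008 -.025 1;.001 .005 0 0 0 0 1;0 0 0 0 0 0 1'|head -1
python3 go.py .4848 .0344 .13 95.7
python3 - <<'E'
from m import *
im=np.ascontiguousarray(np.mean([viewer.camera("top")[:,:,::-1] for _ in range(3)],0).astype(np.uint8))
u,f=up(im,411,190,20); v=u.max(2).astype(float); h,S,_=hsv(u)
jj,ii=np.mgrid[0:320,0:320]; P=plane("top",f(np.c_[ii.ravel(),jj.ravel()]),.095)[:,:2]
q=P-(.555,-.2077); k=np.hypot(*q.T)<.0135; vv=v.ravel()[k]; w=np.clip(np.percentile(vv,70)-12-vv,0,None); Q=P[k]
m=(w[:,None]*Q).sum(0)/w.sum(); C=((Q-m).T*w)@(Q-m)/w.sum(); l,V=np.linalg.eigh(C); d=V[:,1]
print("slot",m,np.degrees(np.arctan(d[1]/d[0])),np.sqrt(l))
r=((h<8)|(h>170))&(S>80); n,lab,st,ce=cv2.connectedComponentsWithStats(r.astype(np.uint8))
for i in range(1,n):
    if st[i,4]>100: print(f(ce[i]),plane("top",[f(ce[i])],.082)[0])
E
```

```text
clock: 15.12
clk 15.12 pos [0.4862 0.0348 0.2028] ydir 95.21 j6 -0.02
shift [ 0.0018 -0.0001  0.0728] rv [-0.0021  0.0054 -0.0085] shift in target axes [ 0.0014 -0.0003  0.0728]
F [ 0.7  0.7 -0.8] T [ 0.052 -0.032 -0.022] w 0.0232
slot [ 0.55435497 -0.20774056] -43.74135525499033 [0.0014677  0.00597226]
[418.18645833 182.003125  ] [ 0.57384108 -0.22617384  0.082     ]
[404.49302789 196.71713147] [ 0.53704998 -0.19105619  0.082     ]
[418.59551554 207.44791667] [ 0.51055287 -0.22420486  0.082     ]
```

Slot -43.74° against ticks -43.66°, so the cam is seated. Now I lower the key into the stand.

```bash
python3 -m crank '.0014 0 .012 -.001 .005 -.0085 1;0 0 .018 0 0 0 1;0 0 .018 0 0 0 1;0 0 .012 0 0 0 1;0 0 .004 0 0 0 1;0 0 0 0 0 0 1'|head -1
python3 go.py .4848 .0344 .1 95.7
```

```text
clock: 15.77
clk 15.77 pos [0.4865 0.0299 0.1339] ydir 95.36 j6 -0.03
shift [0.0013 0.0047 0.0338] rv [-0.0027  0.0021 -0.006 ] shift in target axes [0.0012 0.0046 0.0339]
F [-0.  -0.1 -1.5] T [-0.045  0.058  0.034] w 0.0231
```

```bash
python3 -m crank '.0013 .0047 .008 -.0027 .002 -.006 1;.0004 .001 .012 0 0 0 1;0 0 .008 0 0 0 1;0 0 0 0 0 0 1;0 0 0 0 0 0 1'|head -1
python3 go.py .4848 .0344 .1 95.7
```

```text
clock: 16.18
clk 16.18 pos [0.4852 0.0353 0.1046] ydir 95.66 j6 -0.03
shift [ 0.0005 -0.0009  0.0046] rv [ 0.0007  0.0016 -0.0007] shift in target axes [ 0.0004 -0.0009  0.0046]
F [-0.4  0.1 -1.4] T [-0.007 -0.035 -0.084] w 0.0232
```

```bash
python3 -m crank '.0005 -.0009 .006 0 .0016 0 1;0 0 .008 0 0 0 1;0 0 0 0 0 0 1'|head -1
python3 go.py .4848 .0344 .0696 95.7
python3 -m crank '0 0 .007 0 0 0 1;0 0 .006 0 0 0 1;0 0 0 0 0 0 1'|head -1
python3 go.py .4848 .0344 .0696 95.7
```

```text
clock: 16.43
clk 16.43 pos [0.4861 0.0344 0.091 ] ydir 95.67 j6 -0.03
shift [0.0014 0.0001 0.0214] rv [ 0.0006  0.0032 -0.0005] shift in target axes [0.0013 0.0001 0.0214]
F [ 0.3 -0.1 -1.2] T [0.012 0.057 0.017] w 0.0233
clock: 16.68
clk 16.68 pos [0.4864 0.0345 0.077 ] ydir 95.67 j6 -0.03
shift [0.0016 0.0001 0.0074] rv [ 0.0006  0.004  -0.0005] shift in target axes [0.0016 0.0001 0.0074]
F [-0.1  0.5 -1.4] T [-0.022 -0.     0.032] w 0.0234
```

```bash
python3 -m crank '.0016 0 .004 .0006 .004 0 1;0 0 .002 0 0 0 1;0 0 0 0 0 0 1'|head -1
python3 go.py .4848 .0344 .0696 95.7
```

```text
clock: 16.93
clk 16.93 pos [0.4846 0.0343 0.07  ] ydir 95.67 j6 -0.03
shift [-0.0002  0.0001  0.0004] rv [ 0.     -0.0009 -0.0005] shift in target axes [-0.0002  0.0001  0.0004]
F [-0.6  0.2 -2. ] T [-0.008  0.048  0.03 ] w 0.0233
```

```bash
python3 -m crank '0 0 .001 0 0 0 1;0 0 0 0 0 0 1'|head -1
python3 go.py .4848 .0344 .0696 95.7
python3 -m crank '0 0 .001 0 0 0 1;0 0 0 0 0 0 1'|head -1
python3 go.py .4848 .0344 .0696 95.7
```

```text
clock: 17.1
clk 17.1 pos [0.4848 0.0343 0.0699] ydir 95.67 j6 -0.03
shift [-0.      0.0001  0.0003] rv [-0.     -0.0003 -0.0005] shift in target axes [-0.      0.0001  0.0003]
F [ 0.1  0.5 -0.8] T [ 0.019 -0.01   0.043] w 0.0236
clock: 17.27
clk 17.27 pos [0.4854 0.0343 0.0698] ydir 95.67 j6 -0.03
shift [0.0005 0.0001 0.0002] rv [-0.0001  0.0013 -0.0004] shift in target axes [0.0005 0.0001 0.0002]
F [-0.4  0.1 -2. ] T [-0.003 -0.001 -0.056] w 0.0236
```

```bash
python3 -m crank '0 0 0 0 0 0 0.5;0 0 0 0 0 0 0;0 0 0 0 0 0 -1;0 0 0 0 0 0 -1;0 0 0 0 0 0 -1;0 0 0 0 0 0 -1;0 0 0 0 0 0 -1;0 0 0 0 0 0 -1;0 0 0 0 0 0 -1;0 0 0 0 0 0 -1'|head -1
python3 go.py .4848 .0344 .2 95.7
```

```text
clock: 18.1
clk 18.1 pos [0.4865 0.0344 0.0701] ydir 95.68 j6 -0.03
shift [ 1.200e-03  1.000e-04 -1.299e-01] rv [-0.0002  0.0038 -0.0004] shift in target axes [ 1.700e-03  1.000e-04 -1.299e-01]
F [-0.  -0.4 -0.8] T [ 0.004 -0.004 -0.023] w 0.0854
```

```bash
python3 -m crank '0 0 -.012 0 0 0 -1;0 0 -.015 0 0 0 -1;0 0 -.02 0 0 0 -1;0 0 -.02 0 0 0 -1;0 0 -.02 0 0 0 -1;0 0 -.02 0 0 0 -1;0 0 -.02 0 0 0 -1;.02 .03 0 0 0 0 -1;.02 .03 0 0 0 0 -1;.02 .03 0 0 0 0 -1;.02 .03 0 0 0 0 -1;.02 .03 0 0 0 0 -1;.02 .03 0 0 0 0 -1;.02 .03 0 0 0 0 -1;.02 .03 0 0 0 0 -1;0 0 0 0 0 0 -1'|head -2
cp pics/top0.png pics/x.png
python3 - <<'E'
from m import *
a=viewer.camera("top")[:,:,::-1]; b=viewer.camera("scene")[:,:,::-1]
a0=cv2.imread("pics/top0.png")
c=lambda im,x,y,w:cv2.resize(im[y-w:y+w,x-w:x+w],(260,260),interpolation=cv2.INTER_CUBIC)
cv2.imwrite("pics/f1.png",np.vstack([np.hstack([c(a,312,220,20),c(b,347,217,27),c(a,411,190,20)]),cv2.resize(a[100:300],(780,244))]))
E
```

```text
clock: 19.43
eef_pos: [0.2985, 0.2658, 0.2036]
```

View pics/f1.png

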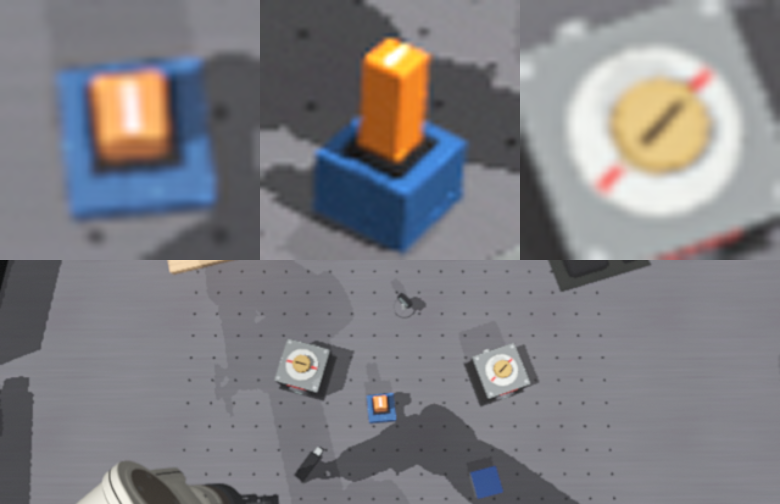

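The key stands upright with its flange on the stand, in the same place as at the start. The slot lies along the red ticks, the bystanders are where they were, and the arm is clear. I'll let it settle and hand in.

```bash
python3 -m crank '0 0 0 0 0 0 -1;0 0 0 0 0 0 -1;0 0 0 0 0 0 -1'|head -2; python3 -c "
from workcell import order; print(order.job_done())"
```

```text
clock: 19.78
eef_pos: [0.3025, 0.2612, 0.2034]
the job is handed in; nothing more can be done
None
```

The open lock, on the right-hand box (y ≈ -0.21 m), is now seated and the key is back upright in its stand. I handed the job in at 19.8 s of the 61 s allowed.

- **Insertion:** I put the key's blade into the slot until it rested on the slot floor with about 4 N of push.
- **Turning:** I turned the cam clockwise in small steps. The torque stayed around 0.06–0.15 N m, then climbed to about 0.28 at the stop, below the 0.34 at which the insert would spin.
- **Cam check:** After I withdrew the key, the slot measured -43.7° and the ticks -43.7°. The ticks are where they were at the start, so the insert did not turn.
- **Key and scene:** By eye in the last picture, the key stands upright with its flange on the stand, the other box and loose items look unmoved, and the gripper is open and clear.
- **Doubtful points:** The tool had to turn about 9° past the tick line before the torque rose. I put that down to the blade's play in the slot plus some give. When I set the key down I felt no clear contact, so it may have dropped a fraction of a millimetre when released.

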